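Bin the used-up syringe through the sprung flap

TASK

One of the two filling-paste syringes in the desk rack is used up: its plunger is pushed all the way in, so its thumb grip sits right on the collar. Take that syringe out of the rack and push it, nozzle first, down through the sprung flap in the lid of the waste bin until it is right through and drops inside, then let the flap swing shut. Leave the full syringe standing in the rack.

Things in the scene. Friction and masses are not known exactly. Their poses are not given: they have to be found in the camera images.
- spent: Used-up syringe, upright in a rack hole, round about z. Origin: nozzle tip (lowest point). Upward: black nozzle to 14 mm, white barrel dia 15 to 70, black collar dia 28 from 70 to 78, white ridged thumb grip dia 18 from 78 to 116 (top). About 30 g. Grip it at about 104. The collar rests on the rack's fixed clear plate (80 x 240, top 90 above desk; 3 holes of 20 in a row, 80 apart): lift over 75.
- full: Full syringe, same materials, origin and shape up to the collar top (78 mm), then bare plunger stem dia 10 from 78 to 120, thumb grip dia 18 from 120 to 158 (top). It stands in another hole of the rack's row, 80 or 160 mm from the used-up one; the line between the two runs along the row. The third hole holds a small black vial with a cap dia 26, 22 mm tall.
- bin: Fixed grey plastic waste bin, 110 (x) x 170 (y) x 170 mm high, wall 4, lid 5. Origin: centre of underside, z up. Opening in the lid's centre, 48 (x) x 126 (y) mm, shut by an aluminium flap hinged on its +x long edge. The fingers, closing along bin y, fit 45 mm in and can open there. The open flap hangs 48 mm deep: let the syringe go with its collar below that, or it may jam.
- flap (a joint): Angle of the sprung flap in the bin's lid, rad: 0 shut, level with the lid; grows as it swings down into the bin, at most 1.5. A light spring shuts it from any angle as soon as nothing is in its way: 2 to 3 N at its middle starts it, about 5 N opens it wide. It bears the weight of a syringe laid or dropped on it.

How it is judged:
On the way:
1. the used-up syringe is pushed nozzle first through the lid, holding the flap open (value of joint flap above 0.6 rad and angle between spent's own z axis and vertical below 0.5 rad and x of spent in the frame of bin between -0.024 and 0.024 m and y of spent in the frame of bin between -0.06 and 0.06 m and z of spent in the frame of bin between 0 and 0.14 m), for 0.1 s.
At the end, for the whole second after the job is handed in: The used-up syringe lies at rest inside the bin, the flap is shut above it (within 0.1 rad), and the full syringe still stands in its hole (moved less than 15 mm, tilted less than 0.2 rad) (x of spent in the frame of bin between -0.055 and 0.055 m and y of spent in the frame of bin between -0.085 and 0.085 m and z of spent in the frame of bin between -0.005 and 0.155 m and value of joint flap below 0.1 rad and linear speed of spent below 0.05 m/s and distance of full from where it was at the start of the episode below 0.015 m and angle between full's own z axis and vertical below 0.2 rad); the robot touches nothing.
It also fails if it takes over 37 s, if anything falls off the work surface, if the arm or the gripper's body presses on something with over 40 N, if the wrist force passes 120 N, or if a joint passes its speed limit or range.

ROBOT

A 6-joint arm with a two-finger parallel gripper is mounted at the origin on the work surface. World frame = base frame: x ahead of the robot, y to its left, z up, the work surface at z = 0. Lengths are in m, angles in rad, forces in N, time in s.
With the tool pointing down it reaches from about 0.25 to 0.775 m from the base axis. Payload 8.9 kg.
Tool frame: the origin (TCP) lies between the finger pads; the fingertips stand r.tip_reach ahead of it and the grasp point (between the pads) lies 8 mm behind it (r.tip_reach is the distance from the TCP to the fingertips, in m); z points along the fingers, y is the line along which they close (so a half turn about z gives the same grasp; the last joint's range is limited). The gripper opens to 85 mm and grips with 20 to 120 N. Pads are 22 mm wide; open, the fingers measure 114 mm over their backs; the gripper's body (76 mm by 85 mm) begins 54 mm behind the grasp point. The pads swing forward as they close: fully open they stand 13 mm farther back than shut.
Start: joints at [-1.447, 0.291, -0.153, 1.127, 0, 1.431], TCP at [0.136, -0.507, 0.242] pointing down, gripper open.
Joint ranges: [-2.52, 2.52], [-0.91, 1.74], [-1.3, 1.37], [-1.96, 2.02], [-1.52, 1.47], [-3.14, 3.14]. Speed limits (rad/s): [2.22, 2.22, 2.79, 3.14, 3.14, 3.14].

INTERFACE

Orientations are given as a rotation vector (axis times angle).
In Python, from bench import r, vision, jaws, ik gives the robot as it stands (r), with the cameras (vision), the gripper (jaws) and the kinematics as plain functions. Calls block until the motion is done:
- r.reach(position, orientation): joint-space move of the TCP to a pose.
- r.move_linear(position, frame=None, max_speed=0.15, contact_N=None): straight line of the TCP; frame=None keeps the orientation; max_speed is the mean speed in m/s. With contact_N (N) it stops when the force on the tool has changed by that much, and returns True; else False.
- r.move_joints(angles): joint-space move.
- jaws.move_gripper(opening, effort=None): opening from 0.0 (shut) to 1.0 (fully open); effort is the grip in N (None keeps the last); returns when the fingers have stopped.
- r.pause(seconds).
- ik(position, orientation): joint angles nearest the present ones, or None.
- r.observe(): the state.
- vision.capture(name): name is "scene" or "top" or "wrist"; returns a dict with "image" (420x560x3 uint8, red, green, blue), "intrinsics" (3x3 intrinsics, pixels), "rvec" (rotation vector, rad) and "tvec" (3), from world to camera coordinates, as OpenCV has them; the wrist camera has in their place "mount" (4x4, takes a point from camera to tool coordinates, whose origin is the TCP and whose axes are the flange's). Camera axes: x right, y down, z forward; pixel columns grow to the right and rows downward; lengths in m; the calibration is good to about 2 mm. A picture is of the moment at which its call begins: read the wrist's pose just before it. There is no depth.
A pose or a line that the arm cannot do raises r.Unreachable and nothing moves.
- r.close_job(): hands the job in; it is judged then, once.
The state is a dict: "clock": time; "joint_pos": joint angles; "dq": joint speeds; "joint_efforts": joint torques, N m; "eef_pos": TCP position; "orientation": TCP orientation; "force": force on the tool from outside, world axes, zero at the start; "moment": the same for the moment, N m; "gripper_width": opening from 0.0 (shut) to 1.0 (fully open); "grip_force": force on a finger pad.
Only numpy, scipy, OpenCV 4.12 (cv2) and the standard library are available. Lean on these libraries where they do the work, as an engineer would, in place of code of your own. Each camera call takes 0.05 s, during which the arm holds its last target. There are 200 camera calls.

## Working session

There is one attempt and no reset: what is moved stays moved. The work goes in short steps, each a Python script; the robot and the scene stay as the last script left them, time stands still between calls to the robot, and variables do not carry over. Pictures are saved under pics/ and viewed, at most 10 in all, crops included, and the job is handed in when it is done.

```bash
ls; mkdir -p pics; python3 - <<'E'
from bench import r, vision, jaws, ik
import cv2,numpy as np
s=r.observe();print(s['clock'],s['eef_pos'],s['orientation'],r.tip_reach)
for n in("scene","top"):
    c=vision.capture(n);cv2.imwrite(f'pics/{n}0.png',c['image'][:,:,::-1]);np.savez(f'pics/{n}0.npz',**c);print(n,c['intrinsics'].tolist(),c['rvec'],c['tvec'])
E
```

```text
bench.py
pics
0.0 [ 0.13634413 -0.50650975  0.24171927] [-3.11315873e+00 -4.11407264e-01 -1.97195960e-05] 0.011
scene [[528.1266944415463, 0.0, 283.59877916018735], [0.0, 528.1266944415463, 212.08241822874805], [0.0, 0.0, 1.0]] [ 1.82923174  1.85929011 -0.6618279 ] [ 0.03923999 -0.33614075  1.40661393]
top [[498.33658358520637, 0.0, 273.5305186489912], [0.0, 498.33658358520637, 202.6484392208833], [0.0, 0.0, 1.0]] [ 2.16348741 -2.12231703  0.16521137] [-0.02508283  0.53836934  1.16032415]
```

View pics/scene0.png

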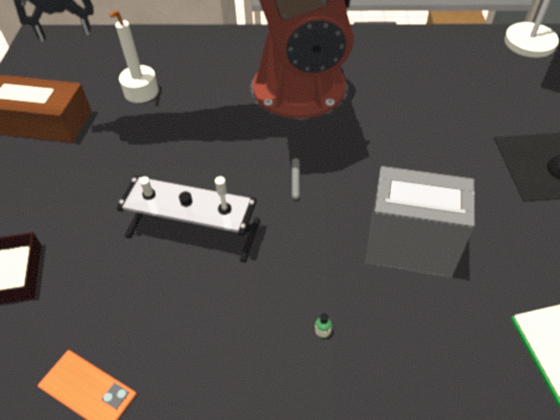

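View pics/top0.png

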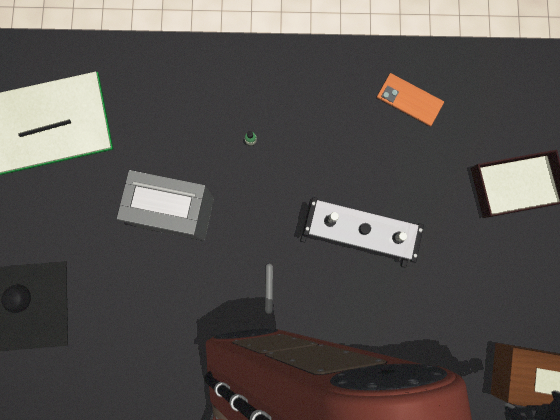

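Scene shows the spent syringe (short grip) at about (146,187), the vial at (186,199), the full one at (221,190) and the bin lid around (425,195). In the top view: spent (400,237), vial (365,229), full (331,218), bin lid centre (163,201). I'll zoom in on both views.

```bash
python3 - <<'E'
import cv2,numpy as np
s=cv2.imread('pics/scene0.png');t=cv2.imread('pics/top0.png')
def cr(im,x,y,w,h,k):return cv2.resize(im[y:y+h,x:x+w],None,fx=k,fy=k,interpolation=cv2.INTER_CUBIC)
# each 400x300
a=cr(s,120,165,50,37.5.__int__(),8);b=cr(t,375,218,50,37,8);c=cr(s,366,160,114,84,3.5);d=cr(t,108,163,114,84,3.5)
out=[cv2.resize(q,(400,296)) for q in(a,b,c,d)]
cv2.imwrite('pics/zoom1.png',np.vstack([np.hstack(out[:2]),np.hstack(out[2:])]))
E
```

```text
(no output)
```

View pics/zoom1.png

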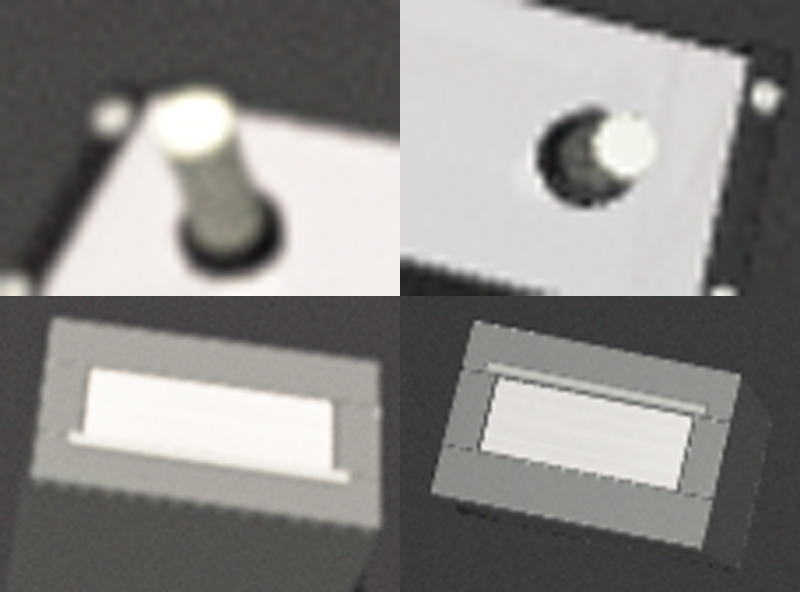

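Zooms show the bright grip top at scene ≈(143.7,179.9) and top ≈(402.7,235.8). The flap's hinge strip is on the side far from the robot. The flap's near edge runs from scene ≈(391,181) to (461,190). Next I triangulate both.

```bash
cat > h.py <<'E'
import cv2,numpy as np
from scipy.spatial.transform import Rotation as Ro
def P(c):
    return c['intrinsics']@np.c_[Ro.from_rotvec(c['rvec']).as_matrix(),c['tvec']]
def Pw(c,s):  # wrist: state s read just before
    T=np.eye(4);T[:3,:3]=Ro.from_rotvec(s['orientation']).as_matrix();T[:3,3]=s['eef_pos']
    return c['intrinsics']@np.linalg.inv(T@c['mount'])[:3]
def tri(Pa,Pb,a,b):
    X=cv2.triangulatePoints(Pa,Pb,np.float64(a).reshape(-1,2).T,np.float64(b).reshape(-1,2).T);return (X[:3]/X[3]).T
def plane(Pm,p,z):
    p=np.float64(p).reshape(-1,2);out=[]
    for u,v in p:
        A=np.array([Pm[0]-u*Pm[2],Pm[1]-v*Pm[2]]);out.append(np.r_[np.linalg.solve(A[:,:2],-A[:,2]*z-A[:,3]),z])
    return np.array(out)
def blob(g,x,y,w,h,t,near):
    n,l,s,c=cv2.connectedComponentsWithStats((g[y:y+h,x:x+w]>t).astype(np.uint8))
    i=1+np.argmin(np.linalg.norm(c[1:]+[x,y]-near,axis=1));return c[i]+[x,y],s[i,4]
def down(yaw): # tool down, closing line (tool y) along world angle yaw
    y=np.array([np.cos(yaw),np.sin(yaw),0]);z=np.array([0,0,-1.]);return Ro.from_matrix(np.c_[np.cross(y,z),y,z])
E
python3 - <<'E'
from h import *
S=np.load('pics/scene0.npz');T=np.load('pics/top0.npz');PS,PT=P(S),P(T)
gs=cv2.cvtColor(S['image'],cv2.COLOR_RGB2GRAY);gt=cv2.cvtColor(T['image'],cv2.COLOR_RGB2GRAY)
print('max plate',gs[195:205,200:210].mean(),gt[225:228,375:385].mean(),'grip',gs[180,144],gt[236,403])
for th in(240,245,250):
    a,na=blob(gs,130,170,26,20,th,(143.7,179.9));b,nb=blob(gt,392,226,20,20,th,(402.7,235.8))
    print(th,a,na,b,nb,tri(PS,PT,a,b))
def sub(g,p):return cv2.cornerSubPix(g,np.float32(p).reshape(-1,1,2),(3,3),(-1,-1),(3,50,.01)).reshape(-1,2)
zs=lambda p,x0,y0,k=3.5:(np.float64(p)+.5)/k-.5+[x0,y0]
fs=sub(gs,zs([(88,369-296),(333,402-296)],366,160));ft=sub(gt,zs([(678-400,490-296),(481-400,451-296),(498-400,378-296),(693-400,416-296)],108,163))
print(fs,ft);print('flap -x corners tri',tri(PS,PT,fs,ft[:2]))
c=plane(PT,ft,.17);print(c,c.mean(0))
print('scene on plane',plane(PS,fs,.17))
lt=sub(gt,zs([(431-400,494-296),(473-400,321-296),(741-400,374-296),(703-400,549-296)],108,163))
l=plane(PT,lt,.17);print('lid',l,l.mean(0))
ls=sub(gs,zs([(52,318-296),(380,361-296),(379,527-296),(32,478-296)],366,160));l2=plane(PS,ls,.17);print('lid scene',l2,l2.mean(0))
for q in(c,l,l2):
    d=q[[1,2]].mean(0)-q[[0,3]].mean(0);d2=q[2]-q[1];print(np.linalg.norm(d),np.degrees(np.arctan2(d[1],d[0])),np.linalg.norm(d2),np.degrees(np.arctan2(d2[1],d2[0])))
# full & vial grip top
b,_=blob(gt,322,208,20,22,250,(334,216));a,_=blob(gs,211,170,20,20,250,(220,180));print('full',a,b,tri(PS,PT,a,b))
E
```

```text
max plate 239.36 214.5 grip 255 242
240 [143.37735849 180.        ] 53 [402.80645161 236.        ] 31 [[ 0.45579222 -0.30051728  0.13282574]]Traceback (most recent call last):
  File "<stdin>", line 6, in <module>
  File "h.py", line 17, in blob
    i=1+np.argmin(np.linalg.norm(c[1:]+[x,y]-near,axis=1));return c[i]+[x,y],s[i,4]
        ~~~~~~~~~^^^^^^^^^^^^^^^^^^^^^^^^^^^^^^^^^^^^^^^^^
    return _wrapfunc(a, 'argmin', axis=axis, out=out, **kwds)
    return bound(*args, **kwds)
ValueError: attempt to get argmin of an empty sequence
```

```bash
python3 - <<'E'
from h import *
S=np.load('pics/scene0.npz');T=np.load('pics/top0.npz');PS,PT=P(S),P(T)
gs=cv2.cvtColor(S['image'],cv2.COLOR_RGB2GRAY);gt=cv2.cvtColor(T['image'],cv2.COLOR_RGB2GRAY)
for ts,tt in((245,230),(250,235)):
    a,na=blob(gs,130,170,26,20,ts,(143.7,179.9));b,nb=blob(gt,392,226,20,20,tt,(402.7,235.8))
    print(a,na,b,nb,tri(PS,PT,a,b),plane(PS,a,.136),plane(PT,b,.136))
def sub(g,p):return cv2.cornerSubPix(g,np.float32(p).reshape(-1,1,2),(3,3),(-1,-1),(3,50,.01)).reshape(-1,2)
zs=lambda p,x0,y0,k=3.5:(np.float64(p)+.5)/k-.5+[x0,y0]
fs=sub(gs,zs([(88,369-296),(333,402-296)],366,160));ft=sub(gt,zs([(678-400,490-296),(481-400,451-296),(498-400,378-296),(693-400,416-296)],108,163))
print('flap -x corners tri',tri(PS,PT,fs,ft[:2]))
c=plane(PT,ft,.17);print('flap top',c,c.mean(0))
print('scene on plane',plane(PS,fs,.17))
lt=sub(gt,zs([(703-400,549-296),(431-400,494-296),(473-400,321-296),(741-400,374-296)],108,163))
l=plane(PT,lt,.17);print('lid top',l.mean(0))
ls=sub(gs,zs([(52,318-296),(380,361-296),(379,527-296),(32,478-296)],366,160));l2=plane(PS,ls,.17);print('lid scene',l2.mean(0))
print('lid tri',tri(PS,PT,ls,lt),tri(PS,PT,ls,lt).mean(0))
for q in(c,l,l2):
    d=q[[1,2]].mean(0)-q[[0,3]].mean(0);d2=q[[2,3]].mean(0)-q[[0,1]].mean(0);print(np.linalg.norm(d),np.degrees(np.arctan2(d[1],d[0])),np.linalg.norm(d2),np.degrees(np.arctan2(d2[1],d2[0])))
b,nb=blob(gt,322,208,20,22,230,(334,216));a,na=blob(gs,211,170,20,20,245,(220,180));print('full',a,na,b,nb,tri(PS,PT,a,b))
E
```

```text
[143.4 180. ] 45 [402.92682927 235.70731707] 41 [[ 0.45634806 -0.30041383  0.13347036]] [[ 0.45864796 -0.29880676  0.136     ]] [[ 0.4562335  -0.30042195  0.136     ]]
[143.63414634 179.95121951] 41 [402.925 235.8  ] 40 [[ 0.45611528 -0.30021451  0.13337406]] [[ 0.45851835 -0.29837359  0.136     ]] [[ 0.45602933 -0.30041376  0.136     ]]
flap -x corners tri [[0.48359388 0.17308713 0.16691269]
 [0.50672431 0.29244329 0.16868256]]
flap top [[0.48321157 0.17239282 0.17      ]
 [0.50650783 0.29187101 0.17      ]
 [0.55206571 0.28097544 0.17      ]
 [0.52886487 0.16406459 0.17      ]] [0.5176625  0.22732597 0.17      ]
scene on plane [[0.48633678 0.17249079 0.17      ]
 [0.50783835 0.29208582 0.17      ]]
lid top [0.51682375 0.22749482 0.17      ]
lid scene [0.51894578 0.22847038 0.17      ]
lid tri [[0.44761203 0.15592692 0.16772892]
 [0.47906392 0.32228958 0.16760451]
 [0.58668892 0.30113607 0.16856995]
 [0.55552642 0.13491774 0.16773605]] [0.51722282 0.22856758 0.16790986]
0.12045928662640086 78.87213045499095 0.046607497950353814 -11.901557946287978
0.1680430165958186 79.31591600595989 0.10960458120063453 -10.861031050525396
0.16955585292280176 79.52154673594532 0.10911860860070154 -11.109851387759546
full [219.30612245 179.89795918] 49 [334.22222222 215.6       ] 45 [[ 0.49265026 -0.14384806  0.17569208]]
```

```bash
python3 - <<'E'
from bench import r, vision, jaws, ik
from h import *
row=np.radians(76.9);biny=np.radians(79.3)
print(np.round(r.observe()['joint_pos'],2))
for nm,p,y in(('rack perp',(.4565,-.300,.116),row-np.pi/2),('rack along',(.4565,-.300,.116),row),('bin',(.5175,.228,.31),biny),('binlow',(.5175,.228,.14),biny)):
    for k in(0,np.pi):
        q=ik(p,down(y+k).as_rotvec());print(nm,k,None if q is None else np.round(q,2))
o=down(row+np.pi/2).as_rotvec()
q=ik((.4565,-.300,.116),o); q2=ik((.4565,-.300,.116),down(row-np.pi/2).as_rotvec())
best=min([(abs(x[5]),i) for i,x in enumerate((q,q2)) if x is not None])[1]
o=[o,down(row-np.pi/2).as_rotvec()][best]
r.reach((.4565,-.300,.26),o)
ims=[]
for i,d in enumerate([(0,0,.26),(-.04,.0,.21)]):
    if i: r.move_linear((.4565+d[0],-.300+d[1],d[2]),max_speed=.1)
    r.pause(.2)
    s=r.observe();c=vision.capture('wrist');np.savez(f'pics/w{i}.npz',eef_pos=s['eef_pos'],orientation=s['orientation'],**c);ims.append(c['image'][:,:,::-1])
    print(s['clock'],s['eef_pos'])
    X=np.c_[[.4565,-.3,.136,1]];u=Pw(c,s)@X;print((u[:2]/u[2]).ravel())
print(c['mount'])
cv2.imwrite('pics/w01.png',cv2.resize(np.hstack(ims),(800,300)))
E
```

```text
[-1.45  0.29 -0.15  1.13  0.    1.43]
rack perp 0 [-0.72  0.43 -0.3   0.84  0.    1.08]
rack perp 3.141592653589793 [-0.72  0.43 -0.3   0.84 -0.   -2.06]
rack along 0 [-0.72  0.43 -0.3   0.84  0.   -0.49]
rack along 3.141592653589793 [-0.72  0.43 -0.3   0.84  0.    2.65]
bin 0 [0.29 0.34 0.1  1.33 0.   0.47]
bin 3.141592653589793 [ 0.29  0.34  0.1   1.33  0.   -2.67]
binlow 0 [ 0.29  0.44 -0.21  0.92  0.    0.47]
binlow 3.141592653589793 [ 0.29  0.44 -0.21  0.92  0.   -2.67]
1.725 [ 0.4559407  -0.30081016  0.25997474]
[275.61608525 206.98817864]
2.7667 [ 0.41698926 -0.30020339  0.2103909 ]
[341.89247408 214.789997  ]
[[ 5.94073562e-04 -9.63066831e-01 -2.69261818e-01  6.75374279e-02]
 [ 9.99999622e-01  4.01242328e-04  7.71183086e-04 -3.43757046e-04]
 [-6.34661611e-04 -2.69262175e-01  9.63066705e-01 -1.32540446e-01]
 [ 0.00000000e+00  0.00000000e+00  0.00000000e+00  1.00000000e+00]]
```

View pics/w01.png

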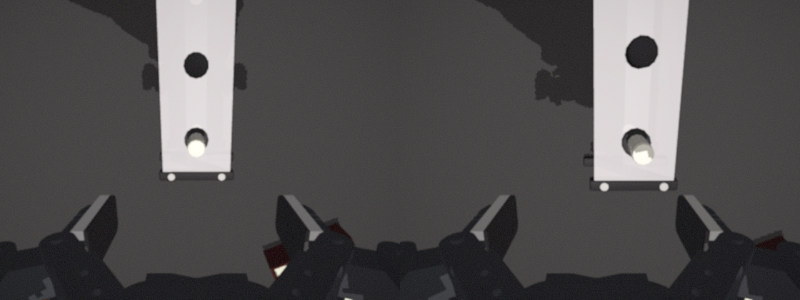

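The wrist views show the spent grip top at ≈(276,207) and ≈(340,217), matching the predictions of (275.6,207.0) and (341.9,214.8). I'll triangulate these, then grasp and lift.

```bash
python3 - <<'E'
from bench import r, vision, jaws, ik
from h import *
W=[np.load(f'pics/w{i}.npz') for i in(0,1)];Ps=[Pw(w,w) for w in W];g=[cv2.cvtColor(w['image'],cv2.COLOR_RGB2GRAY) for w in W]
print(g[0][207,275],g[1][217,340],g[0][150,275-30],g[1][170,340-30])
a,na=blob(g[0],255,190,40,34,240,(275,207));b,nb=blob(g[1],322,200,40,36,240,(340,217))
X=tri(Ps[0],Ps[1],a,b)[0];print(a,na,b,nb,X,plane(Ps[0],a,.136),plane(Ps[1],b,.136))
top=np.load('pics/top0.npz');p=np.mean([plane(Ps[0],a,.136)[0],plane(Ps[1],b,.136)[0],[.4561,-.3004,.136]],axis=0);print('use',p)
if abs(X[2]-.136)<.006 and np.linalg.norm(X[:2]-[.4561,-.3004])<.006:
    jaws.move_gripper(.65,effort=100)
    r.move_linear((p[0],p[1],.20),max_speed=.15)
    s=r.observe();print(s['eef_pos'])
    print('contact',r.move_linear((p[0],p[1],.116),max_speed=.1,contact_N=8))
    s=r.observe();print(s['eef_pos'],s['force'])
    jaws.move_gripper(0.0,effort=100)
    s=r.observe();print(s['clock'],s['gripper_width'],s['grip_force'],s['force'],s['eef_pos'])
E
```

```text
254 254 215 217
[274.5703125  208.26302083] 384 [338.43887147 220.75548589] 319 [ 0.4547895  -0.30290925  0.13256175] [[ 0.45556465 -0.30074104  0.136     ]] [[ 0.45391409 -0.30307886  0.136     ]]
use [ 0.45519292 -0.30140663  0.136     ]
[ 0.45516518 -0.30108302  0.19956553]
contact False
[ 0.45548155 -0.30173081  0.11660504] [0.00227161 0.56763746 0.1612985 ]
5.0833 0.1784476192789431 97.45509266853333 [-0.7950573   0.71762648  4.89300738] [ 0.45549674 -0.30162432  0.11673366]
```

```bash
python3 - <<'E'
from bench import r, vision, jaws, ik
from h import *
s=r.observe();p=s['eef_pos']
r.move_linear((p[0],p[1],.215),max_speed=.12)
s=r.observe();print(s['clock'],s['gripper_width'],s['grip_force'],s['force'],s['eef_pos'])
r.move_linear((p[0],p[1],.325),max_speed=.2)
s=r.observe();print(s['clock'],s['gripper_width'],s['force'],s['eef_pos'])
c=vision.capture('scene');np.savez('pics/scene1.npz',**c)
u=P(c)@np.r_[s['eef_pos']-[0,0,.05],1];u=(u[:2]/u[2]).astype(int);print(u)
x,y=max(u[0]-66,0),max(u[1]-50,0)
print(x,y)
cv2.imwrite('pics/lift.png',cv2.resize(c['image'][y:y+100,x:x+133,::-1],(798,600),interpolation=cv2.INTER_CUBIC))
E
```

```text
6.0583 0.18274419534847336 97.53282308578491 [-0.26284599  0.26112819 -0.49784168] [ 0.4551374  -0.30135418  0.21427261]
6.7583 0.1805469150817924 [-0.16873204 -0.7977894  -0.84230673] [ 0.45517592 -0.30134686  0.32362679]
[124 125]
58 75
```

View pics/lift.png

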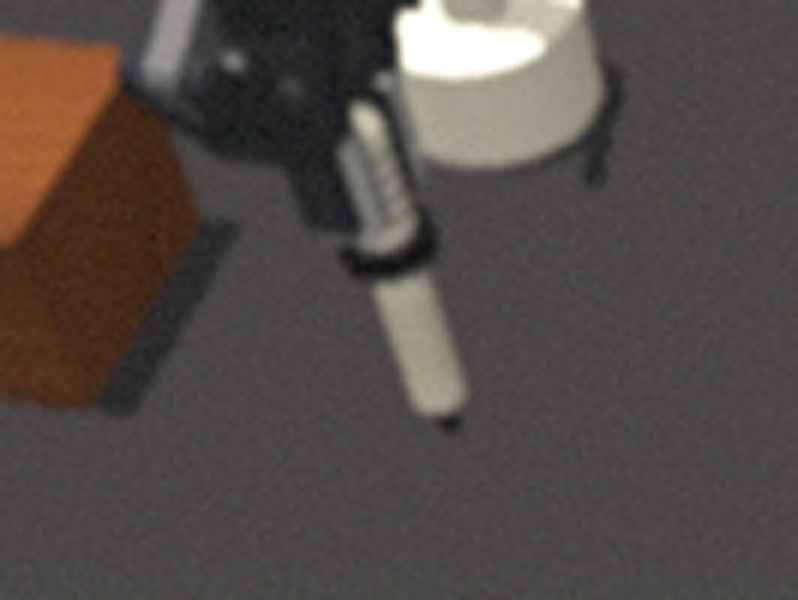

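The syringe is held by its grip with the nozzle down, tip at about (132.7,145.8) in the scene image. Next I carry it to above the bin and check the tip from two views.

```bash
python3 - <<'E'
from bench import r, vision, jaws, ik
from h import *
s=r.observe();c=np.load('pics/scene1.npz')
pr=lambda c,X:(lambda u:u[:2]/u[2])(P(c)@np.r_[X,1])
print('tip pred',pr(c,s['eef_pos']-[0,0,.096]))
biny=np.radians(79.3);bx=np.array([np.sin(biny),-np.cos(biny),0])
t=np.array([.5175,.2278,.325])-.004*bx
r.reach(t,down(biny).as_rotvec());r.move_linear((t[0],t[1],.29));r.pause(.3)
s=r.observe();print(s['clock'],s['eef_pos'],s['orientation'],s['gripper_width'],s['force'])
ims=[]
for n in('scene','wrist'):
    c=vision.capture(n);np.savez(f'pics/{n}2.npz',eef_pos=s['eef_pos'],orientation=s['orientation'],**c)
    if n=='wrist': Pm=Pw(c,s);u=Pm@np.r_[s['eef_pos']-[0,0,.096],1];u=u[:2]/u[2]
    else:u=pr(c,s['eef_pos']-[0,0,.096])
    print(n,u)
    x,y=int(np.clip(u[0]-66,0,427)),int(np.clip(u[1]-70,0,280));k=1
    if n=='wrist':x,y=140,0;ims.append(cv2.resize(c['image'][0:420,0:560,::-1],(400,300)))
    else:ims.append(cv2.resize(c['image'][y:y+140,x:x+133,::-1],(400,420),interpolation=cv2.INTER_CUBIC)[:420]);print(x,y)
ims[1]=cv2.copyMakeBorder(ims[1],0,120,0,0,0)
cv2.imwrite('pics/bin2.png',np.hstack(ims))
E
```

```text
tip pred [131.1026125  144.82857973]
9.4167 [0.51393724 0.22861391 0.29072408] [2.92916353e-01 3.12681085e+00 6.83140548e-04] 0.17953909166960574 [-0.07818113  0.09750021 -1.04681233]
scene [427.41423137 182.85465158]
361 112
wrist [275.83118533 220.59878398]
```

View pics/bin2.png

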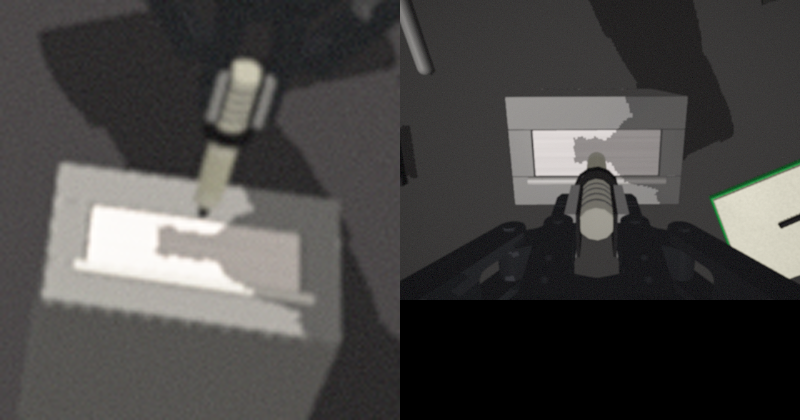

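Scene tip is at ≈(428.5,182.3) against a prediction of (427.4,182.9), and the wrist view agrees with the tip centred on the flap in y. I'll check the bin centre from the wrist view, then push through.

```bash
python3 - <<'E'
from bench import r, vision, jaws, ik
from h import *
w=np.load('pics/wrist2.npz');Pm=Pw(w,w);g=cv2.cvtColor(w['image'],cv2.COLOR_RGB2GRAY)
px=(np.float64([(532-400,129),(660-400,130),(660-400,176),(532-400,177)])+.5)*1.4-.5
px=cv2.cornerSubPix(g,np.float32(px).reshape(-1,1,2),(4,4),(-1,-1),(3,50,.01)).reshape(-1,2)
q=plane(Pm,px,.17);m=q.mean(0);print(px.tolist(),q.tolist(),m)
biny=np.radians(79.3);by=np.array([np.cos(biny),np.sin(biny)]);bx=np.array([by[1],-by[0]])
e=m[:2]-[.5175,.2278];print('bin err bx,by',e@bx,e@by)
d=q[[0,3]].mean(0)-q[[1,2]].mean(0);print('yaw',np.degrees(np.arctan2(d[1],d[0])))
if np.linalg.norm(e)<.005:
    c=np.array([.5175,.2278])+.4*e-.004*bx
    r.move_linear((c[0],c[1],.278),max_speed=.1)
    for z in(.25,.21,.17,.138):
        k=r.move_linear((c[0],c[1],z),max_speed=.08,contact_N=25);s=r.observe();print(z,k,s['clock'],s['eef_pos'],s['force'],s['gripper_width'])
        if k:break
    else:
        x=vision.capture('scene');cv2.imwrite('pics/in3.png',cv2.resize(x['image'][100:280,320:560,::-1],(800,600),interpolation=cv2.INTER_CUBIC))
E
```

```text
[[184.7335205078125, 182.581298828125], [364.4263000488281, 181.8121795654297], [360.31671142578125, 244.93301391601562], [185.0, 248.0]] [[0.4828344641323075, 0.17082293934281842, 0.17], [0.5052261332084202, 0.2923517376562905, 0.17], [0.5506365020896253, 0.28384468647702144, 0.17], [0.5294385640700071, 0.1590338588517473, 0.17]] [0.51703392 0.22651331 0.17      ]
bin err bx,by -0.00021908402777103998 -0.0013508586623550635
yaw -100.034573520529
0.25 False 10.2833 [0.51283274 0.22799915 0.25001139] [-2.08505885  0.08619586  1.32895591] 0.18085269530910164
0.21 False 10.9333 [0.51270507 0.22798726 0.20974124] [-3.47281999  0.79780946 -2.18899528] 0.18128020350709426
0.17 False 11.5833 [0.51300832 0.22798357 0.16993319] [-2.78779001 -0.82070206 -1.86562431] 0.18364220010958007
0.138 False 12.1333 [0.51320559 0.22800275 0.13803586] [-2.05452586  0.56016163 -1.35517817] 0.18195826785845962
```

View pics/in3.png

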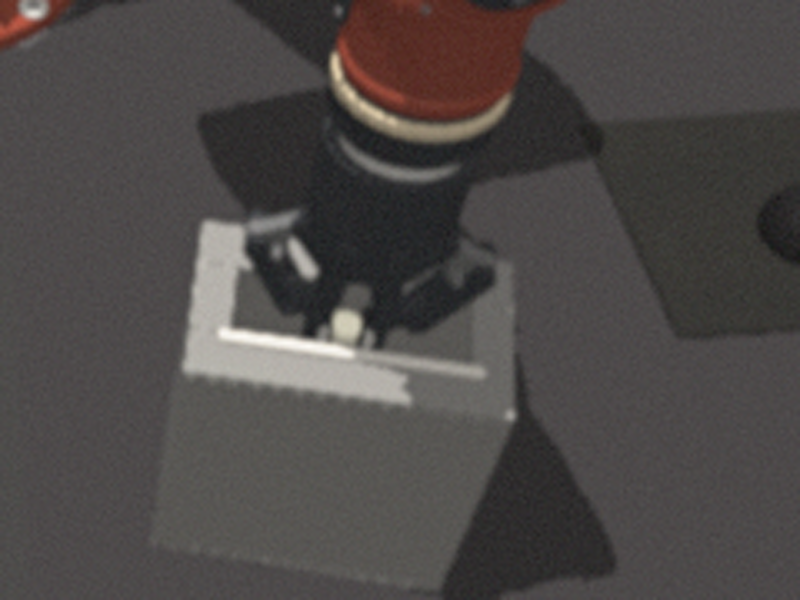

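The flap is wide open, with the syringe inside and its grip top at about (348,325) in the crop. I'll release it, wait, and withdraw straight up.

```bash
python3 - <<'E'
from bench import r, vision, jaws, ik
from h import *
p=r.observe()['eef_pos']
jaws.move_gripper(.55);r.pause(.6)
s=r.observe();print(s['clock'],s['gripper_width'],s['force'])
k=r.move_linear((p[0],p[1],.28),max_speed=.1,contact_N=25)
s=r.observe();print(k,s['clock'],s['eef_pos'],s['force'])
r.move_linear((p[0]-.12,p[1],.33),max_speed=.2);r.pause(.5)
print(r.observe()['clock'])
a=vision.capture('scene')['image'][:,:,::-1];b=vision.capture('top')['image'][:,:,::-1]
cv2.imwrite('pics/end.png',np.vstack([cv2.resize(a,(400,300)),cv2.resize(b,(400,300))]) if 0 else np.hstack([cv2.resize(a[140:290,100:500],(800,300))])) 
cv2.imwrite('pics/end.png',np.vstack([cv2.resize(a[140:290,100:500],(800,300)),cv2.resize(b[120:270,80:480],(800,300))]))
E
```

```text
13.1917 0.5483016273226005 [-2.32637775 -1.04457721  3.11814943]
False 14.7583 [0.5130804  0.22794272 0.27939484] [ 0.58911493 -0.13896416 -0.6208408 ]
16.0583
```

View pics/end.png

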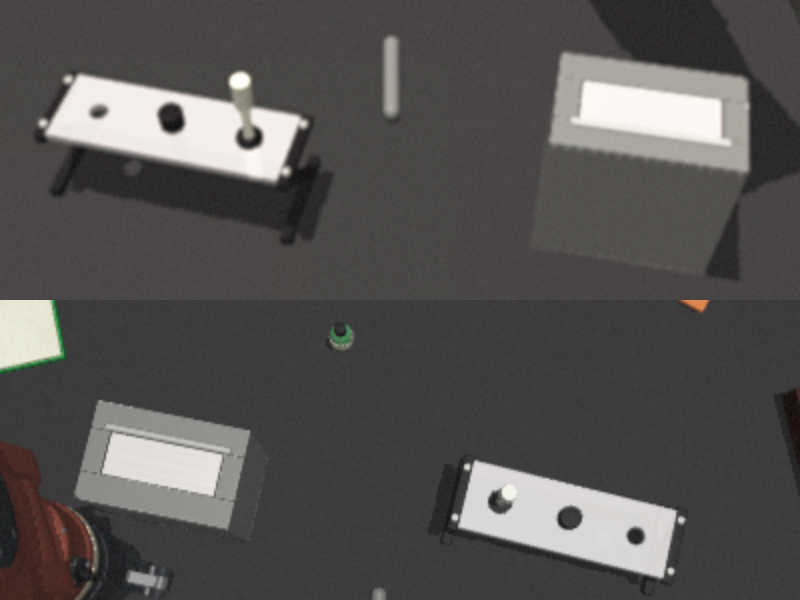

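The flap is shut level (crop ≈(650,110) in scene, (162,463) in top) with no syringe visible on or outside the bin. The full syringe still stands at (243,110), the spent one's hole at (98,111) is empty, and the gripper is empty and clear.

```bash
python3 -c "
from bench import r, vision, jaws, ik
print(r.close_job(), r.observe()['clock'])"
```

```text
the job is handed in; nothing more can be done
the job is handed in; nothing more can be done
```

The used-up syringe went nozzle first through the flap into the bin; the last pictures show the flap shut and the full syringe still in its rack hole, and the job was handed in at about 16 s (no verdict was returned).

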